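# Switch the dust suction over to the other polishing hood

## Robot

A 7-joint arm with a two-finger parallel gripper is mounted at the origin on the work surface. World frame = base frame: x ahead of the robot, y to its left, z up, the work surface at z = 0. Lengths are in m, angles in rad, forces in N, time in s.
With the tool pointing down it reaches from about 0.35 to 0.9 m from the base axis. Payload 7.2 kg.
Tool frame: the origin (TCP) lies midway between the tips of the shut fingers; the grasp point (between the pads) lies 19 mm behind it; z points along the fingers, y is the line along which they close (so a half turn about z gives the same grasp; the last joint's range is limited). The gripper opens to 85 mm and grips with 20 to 120 N. Pads are 22 mm wide; open, the fingers measure 114 mm over their backs; the gripper's body (76 mm by 85 mm) begins 54 mm behind the grasp point. The pads swing forward as they close: fully open they stand 13 mm farther back than shut.
Start: joints at [-1.32, 0.411, -0.013, 1.596, 0.006, 1.134, -0.082], TCP at [0.196, 0.594, 0.231] pointing down, gripper open.
Joint ranges: [-2.95, 2.95], [-0.29, 1.99], [-1.47, 1.44], [0.14, 2.54], [-1.03, 4.17], [0.13, 1.85], [-2.86, 2.86]. Speed limits (rad/s): [2.39, 2.39, 3.01, 3.01, 3.14, 3.14, 3.14].

## Interface

Orientations are given as a unit quaternion [x, y, z, w].
In Python, from rig import status, grab_frame, camera_info, robot gives the robot as it stands. The module is installed in compiled form; this text tells all that it offers.
- The arm moves only by the tool send_rows, never from a script. Its argument "series" is a list of rows, each a list of 3 entries, a list of its own where there are three numbers: the turn, a rotation vector about the tool's x, y, z in degrees, then the shift along the tool's x, y, z in cm, then the closure, from -1 (fully open) to 1 (shut). In form: [[[wx, wy, wz], [dx, dy, dz], claw], ...]. A call has 1 to 5 rows; each row shifts and turns the commanded pose from where the row before left it, along the tool's axes as they then stand; what a row does not reach is not made up. A row lasts 1/10 s, in which the tool goes at most 50 mm and 8.59 degrees, less where a joint would pass 70% of its speed; a pose out of reach is approached as far as the arm can. A call is refused whole if a number of a shift passes 5 or a number of a turn 8.59, either way. A call with a gripper value outside its range is refused whole. The fingers move at their own pace and stop on an object; "force" is the grip in N (left out, the last holds). Time passes only in rows, so rows that do not move let the fingers close. It gives the time, the measured TCP pose, the force, the opening and the grip force at its end, in the units of the state.
- status.get_obs(): the state, without advancing time (a new reading comes with each control period).
- grab_frame(name): name is "scene" or "top"; returns (picture, depth): 420x560x3 uint8, red, green, blue; 420x560 float32, m along the optical axis (not along the pixel's ray), 0 where there is no reading.
- camera_info(name): a dict with "fx", "fy", "cx", "cy" (pixels), "eye" and "rotation" of the camera in the world. Camera axes: x right, y up, looking along -z (the intrinsics and any distortion apply to the point x, -y, -z); pixel columns grow to the right and rows downward; lengths in m; the calibration is good to about 2 mm. A picture is of the moment at which its call begins. camera_info takes no time and is no camera call.
- robot.close_job(): hands the job in; it is judged then, once.
The state is a dict: "time": time; "q": joint angles; "dq": joint speeds; "joint_efforts": joint torques, N m; "ee_pos": TCP position; "tcp_rot": TCP orientation; "ft_force": force on the tool from outside, world axes, zero at the start; "torque": the same for the moment, N m; "opening": finger opening in m; "finger_force": force on a finger pad.
Only numpy, scipy, OpenCV 4.12 (cv2) and the standard library are available. Lean on these libraries where they do the work, as an engineer would, in place of code of your own. Each camera call takes 0.05 s, during which the arm holds its last target. There are 200 camera calls.

## Task

Switch the dust suction over from the hood with the blue damper lever to the hood with the yellow one: with one fingertip push the yellow lever round until it lies in line with its duct, gently up to its open stop, and only after that push the blue lever round until it lies square across its duct, gently up to its shut stop, so that the fan never runs against two shut dampers. Push the levers only, do not grip or force them, and leave the watch, the holder, the tools and everything else on the bench where they stand.

Things in the scene. Friction and masses are not known exactly. Their poses are not given: they have to be found in the camera images.
- lever_yellow (a joint): yellow damper lever's angle about its upright shaft. 0 = shut: square across the duct, pointing to the hood's +y. Grows as it turns clockwise seen from above. 1.571 = open: in line with the duct, pointing to the hood's +x, away from the hood. Hard stops at 0 and 1.571. Stays where left; friction about 0.15 N m (2 N at the sleeve)
- grip_yellow (a point): middle of that lever's yellow plastic sleeve, 80 mm from the shaft. Sleeve: round, 16 mm dia, level, 56 to 102 mm from the shaft, its axis 168 mm above the bench; inside of it a steel bar 12 mm wide, 5 thick. Beside the sleeve, outside the plate, a fingertip may reach down to about 145 mm above the bench
- axis_yellow (a point): point on the upright shaft axis of the yellow lever's damper, at the lever's height, 168 mm above the bench; fixed; the wing nut on it stands up to 187 mm
- hood_yellow: white bench hood, clear top, with steel duct and damper, fixed; yellow lever. Origin on the bench top under the damper shaft; +x along the duct away from the hood. Hood x -210 to -90 mm, 200 wide, 165 tall. Duct 75 dia, level, top 138 mm up, ends in an elbow down at x 140 to 240 (flange to 260). Quadrant plate under the lever: 55 mm from shaft, 151 mm up; stop pins 42 mm from shaft, 170 mm up
- lever_blue (a joint): blue damper lever's angle about its upright shaft. 0 = shut: square across the duct, pointing to the hood's +y. Grows as it turns clockwise seen from above. 1.571 = open: in line with the duct, pointing to the hood's +x, away from the hood. Hard stops at 0 and 1.571. Stays where left; friction about 0.15 N m (2 N at the sleeve)
- grip_blue (a point): middle of that lever's blue plastic sleeve, 80 mm from the shaft. Sleeve: round, 16 mm dia, level, 56 to 102 mm from the shaft, its axis 168 mm above the bench; inside of it a steel bar 12 mm wide, 5 thick. Beside the sleeve, outside the plate, a fingertip may reach down to about 145 mm above the bench
- axis_blue (a point): point on the upright shaft axis of the blue lever's damper, at the lever's height, 168 mm above the bench; fixed; the wing nut on it stands up to 187 mm
- hood_blue: white bench hood, clear top, with steel duct and damper, fixed; blue lever. Origin on the bench top under the damper shaft; +x along the duct away from the hood. Hood x -210 to -90 mm, 200 wide, 165 tall. Duct 75 dia, level, top 138 mm up, ends in an elbow down at x 140 to 240 (flange to 260). Quadrant plate under the lever: 55 mm from shaft, 151 mm up; stop pins 42 mm from shaft, 170 mm up
- holder: loose, to be left alone; white nylon case holder, disc 60 mm dia, 20 mm high, beside the duct of the yellow-lever hood with the watch on it; origin centre of underside, z up
- watch: loose, to be left alone; steel watch head with blue dial, 40 mm dia, 13 mm high, lying face up on the holder; origin centre of underside, z up
- mandrels: loose, to be left alone; wooden block 75 x 40 x 25 mm with five small polishing wheels and mandrels standing up to 75 mm, beside the duct of the blue-lever hood; origin centre of underside, x its long side
- tin: loose, to be left alone; cream tray 85 x 120 x 22 mm with polishing compound; origin centre of underside
- handpiece: loose, to be left alone; black rotary handpiece with a yellow wheel lying on its steel rest, 157 mm long along its x, 50 mm wide, 46 mm high; origin centre of the rest's underside
- jar: loose, to be left alone; amber jar 54 mm dia, 65 mm high; origin centre of underside
- loupe: loose, to be left alone; black eye loupe 38 mm dia, 32 mm high; origin centre of underside
- brush: loose, to be left alone; small wooden brush with brass bristles up, 170 mm long along its x, 19 mm high; origin on its underside

How it is judged:
On the way, in this order (a step that is already met when the one before it is completed fails the run):
1. the yellow lever is at its open stop (within 0.1 rad) while the blue damper is still open (value of joint lever_yellow above 1.47 rad and value of joint lever_blue above 1.15 rad), for 0.2 s.
2. the blue lever is at its shut stop (within 0.1 rad), yellow still open (value of joint lever_blue below 0.1 rad and value of joint lever_yellow above 1.47 rad), for 0.2 s.
At the end, for the whole second after the job is handed in: The yellow lever rests within 0.1 rad of its open stop (1.571) and the blue lever within 0.1 rad of its shut stop (0), both at rest; each loose thing is within 20 mm of where it stood (all of step 2 and velocity of joint lever_yellow between -0.05 and 0.05 rad/s and velocity of joint lever_blue between -0.05 and 0.05 rad/s and distance of each of holder, watch, mandrels, tin, handpiece, jar, loupe, brush from where it was at the start of the episode below 0.02 m); the robot touches nothing.
It fails at once if the blue damper is being shut (lever below 1.1 rad) before the yellow one is open (1.4 rad) (value of joint lever_yellow below 1.4 rad and value of joint lever_blue below 1.1 rad).
It fails at once if a lever is forced or gripped: more than 30 N between the fingers and a lever (contact force between the fingers and lever_yellow above 30 N or contact force between the fingers and lever_blue above 30 N).
It fails at once if a loose thing on the bench is moved, lifted or knocked (more than 20 mm) (distance of any of holder, watch, mandrels, tin, handpiece, jar, loupe, brush from where it was at the start of the episode above 0.02 m).
It also fails if it takes over 48 s, if anything falls off the work surface, if the arm or the gripper's body presses on something with over 40 N, if the wrist force passes 120 N, or if a joint passes its speed limit or range.

## Working session

There is one attempt and no reset: what is moved stays moved. The work goes in short steps, Python scripts to look and compute and a tool call to move; the robot and the scene stay as the last step left them, time stands still between calls to the robot, and variables do not carry over. Pictures are saved under pics/ and viewed, at most 10 in all, crops included, and the job is handed in when it is done.

Besides the shell and the picture viewer there is one more tool, called after "Emit:" as name(argument=value, ...), one argument or row to a line, values as JSON. send_rows: Moves the arm, as the interface text tells. Its arguments: {"type":"object","properties":{"series":{"type":"array"},"force":{"type":"number"}},"required":["series"]}

```bash
mkdir -p pics
cat > h.py <<'E'
import numpy as np,cv2
from rig import status,grab_frame,camera_info,robot
def cam(n):
    p,d=grab_frame(n);return p,d,camera_info(n)
def pts(d,c):
    v,u=np.mgrid[:d.shape[0],:d.shape[1]]
    P=np.stack([(u-c['cx'])/c['fx']*d,-(v-c['cy'])/c['fy']*d,-d],-1)
    return P@np.array(c['rotation']).T+np.array(c['eye'])
E
python3 - <<'E'
from h import *
print(camera_info('top'),camera_info('scene'),status.get_obs())
for n in('top','scene'):
    p,d,c=cam(n);cv2.imwrite(f'pics/{n}0.png',p[...,::-1]);np.savez(f'{n}0.npz',p=p,d=d)
E
```

```text
{'fx': 514.660274758735, 'fy': 514.660274758735, 'cx': 276.42461726225406, 'cy': 204.71847413802323, 'eye': array([0.27849666, 0.04901259, 1.63687835]), 'rotation': array([-0.05389944,  0.06349522,  0.71262926, -0.69657932])} {'fx': 518.4146174557804, 'fy': 518.4146174557804, 'cx': 284.0644474135993, 'cy': 214.38691213177714, 'eye': array([1.00621956, 0.60478391, 1.40542217]), 'rotation': array([0.08609695, 0.23999872, 0.91539942, 0.31149932])} {'time': 0.0, 'q': array([-1.32020279,  0.41194932, -0.01271012,  1.59707349,  0.00560388,
        1.13429104, -0.08218369]), 'dq': array([-6.60719341e-04,  9.98825555e-04,  5.05227628e-05, -7.23486568e-04,
       -3.19940593e-04, -4.77931574e-04,  1.20226060e-03]), 'joint_efforts': array([-3.01492364e-04, -6.00626135e+01,  6.81863297e-01, -2.99421000e+01,
        1.36739181e-02,  1.04052256e-02, -1.24762988e-05]), 'ee_pos': array([0.19577087, 0.59300918, 0.23041024]), 'tcp_rot': array([ 1.58702352e-01,  9.87326113e-01, -8.39676649e-04, -7.22396226e-05]), 'ft_force': array([-0.52381057,  0.75619797, -0.10266634]), 'torque': array([ 0.02168609,  0.03784551, -0.04746551]), 'finger_force': 0.0, 'opening': 0.08523107759744031}
```

View pics/top0.png

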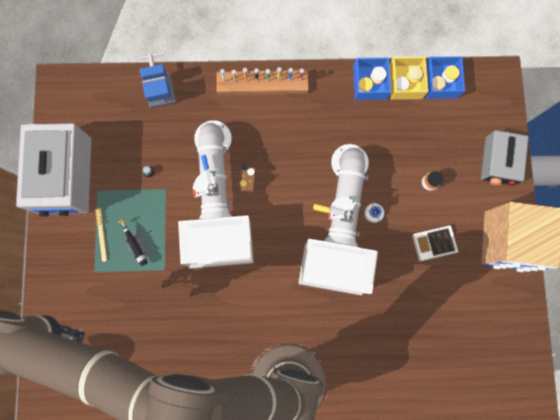

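View pics/scene0.png

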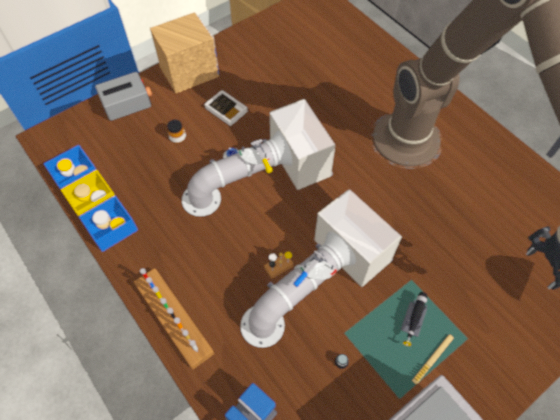

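The top view shows the yellow sleeve at (321,209), pointing left of its shaft at about (345,208), so it is shut. The blue sleeve at (205,162) points up from its shaft at about (211,188), so it is open. The watch is right of the yellow duct (375,212), and the mandrels are right of the blue duct (247,180).

```bash
cat > h.py <<'E'
import numpy as np,cv2
from scipy.spatial.transform import Rotation as R
from rig import status,grab_frame,camera_info,robot
def rot(c): return R.from_quat(c['rotation']).as_matrix()
def cast(uv,c,z):
    uv=np.atleast_2d(uv).astype(float)
    r=np.stack([(uv[:,0]-c['cx'])/c['fx'],-(uv[:,1]-c['cy'])/c['fy'],-np.ones(len(uv))],-1)@rot(c).T
    return c['eye']+r*((z-c['eye'][2])/r[:,2])[:,None]
def pts(d,c):
    v,u=np.mgrid[:d.shape[0],:d.shape[1]]
    P=np.stack([(u-c['cx'])/c['fx']*d,-(v-c['cy'])/c['fy']*d,-d],-1)
    return P@rot(c).T+c['eye']
BOX={'top':{'y':(308,198,334,222),'b':(196,148,214,180)},'scene':{'y':(255,150,280,178),'b':(285,262,318,292)}}
def sleeve(p,n,k,box=None):
    x0,y0,x1,y1=box or BOX[n][k]
    h=cv2.cvtColor(np.ascontiguousarray(p),cv2.COLOR_RGB2HSV)
    m=cv2.inRange(h,(18,130,110),(36,255,255)) if k=='y' else cv2.inRange(h,(100,130,70),(125,255,255))
    M=np.zeros_like(m);M[y0:y1,x0:x1]=m[y0:y1,x0:x1]
    nn,l,s,ce=cv2.connectedComponentsWithStats(M)
    i=1+np.argmax(s[1:,4]); v,u=np.nonzero(l==i)
    return np.stack([u,v],-1)
def line(q):
    c=q[:,:2].mean(0);_,_,vt=np.linalg.svd(q[:,:2]-c);return c,vt[0],np.ptp((q[:,:2]-c)@vt[0]),np.ptp((q[:,:2]-c)@vt[1])
E
python3 - <<'E'
from h import *
np.set_printoptions(precision=4,suppress=True)
for n in('top','scene'):
    f=np.load(n+'0.npz');p,d=f['p'],f['d'];c=camera_info(n);P=pts(d,c)
    for k in 'yb':
        uv=sleeve(p,n,k);print(n,k,len(uv),'z',np.median(P[uv[:,1],uv[:,0],2]),*line(cast(uv,c,.172)),np.median(P[uv[:,1],uv[:,0]],0))
    if n=='top':
        # hood rim & duct top line from depth
        for nm,(x0,y0,x1,y1) in {'y':(295,235,385,300),'b':(172,212,258,272)}.items():
            Q=P[y0:y1,x0:x1].reshape(-1,3);Q=Q[(Q[:,2]>.15)&(Q[:,2]<.18)]
            r=cv2.minAreaRect((Q[:,:2]*1000).astype(np.float32));print('hood',nm,len(Q),r)
        for nm,(x0,y0,x1,y1) in {'y':(325,165,375,240),'b':(190,140,240,220)}.items():
            Q=P[y0:y1,x0:x1].reshape(-1,3);Q=Q[(Q[:,2]>.12)&(Q[:,2]<.142)];print('duct',nm,len(Q),*line(Q))
            Q=P[y0:y1,x0:x1].reshape(-1,3);W=Q[Q[:,2]>.177];print('nut',len(W),W.mean(0) if len(W) else 0)
        im=p[135:245,180:390];cv2.imwrite('pics/crop.png',cv2.resize(im,None,fx=3.8,fy=3.8,interpolation=2)[...,::-1])
o=status.get_obs();print(R.from_quat(o['tcp_rot']).as_matrix())
E
```

```text
top y 100 z 0.1744211236721368 [ 0.5122 -0.101 ] [-0.2451 -0.9695] 0.04468908224203702 0.019371399367732318 [ 0.5141 -0.1032  0.1744]
top b 47 z 0.176947965421258 [0.6555 0.2334] [-0.972  -0.2351] 0.0380313831794053 0.009906259278284955 [0.6549 0.2331 0.1769]
hood y 3029 ((353.53472900390625, -151.52371215820312), (201.1273651123047, 135.84519958496094), 78.56619262695312)
hood b 2983 ((438.1382751464844, 206.75387573242188), (137.835205078125, 200.9951934814453), 3.5005946159362793)
duct y 1166 [ 0.5401 -0.1888] [-0.9775  0.211 ] 0.24275203893676794 0.08577257677723447
nut 56 [ 0.4515 -0.1289  0.4684]
duct b 1113 [0.6196 0.2121] [-0.9982 -0.06  ] 0.24505694304359313 0.09385939500283506
nut 103 [0.5371 0.1841 0.5067]
scene y 90 z 0.17292148085421177 [ 0.5115 -0.0983] [0.3041 0.9526] 0.05459647150163614 0.022395887801442426 [ 0.5098 -0.1036  0.1729]
scene b 76 z 0.1747464074730768 [0.6527 0.2316] [0.9686 0.2486] 0.042712911249646095 0.01272608150070816 [0.654  0.2326 0.1747]
[[-0.9496  0.3134 -0.0004]
 [ 0.3134  0.9496 -0.0014]
 [-0.0001 -0.0015 -1.    ]]
```

View pics/crop.png

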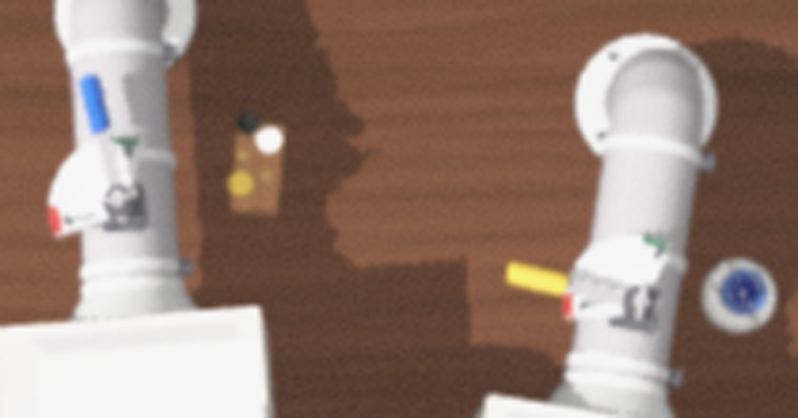

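The crop shows both shafts, with wing nuts at about (633,305) yellow and (123,205) blue. There is free space beside both sleeves, and the blue lever is a little short of fully open.

```bash
cat >> h.py <<'E'
H={'y':(np.array([.495,-.179]),-11.4),'b':(np.array([.579,.215]),3.5)}
def go(k,hx,hy,z,yyaw,quiet=0):
    """tool-frame shift (cm) and z turn (deg) to hood point (mm), tool y at hood yaw yyaw (deg)"""
    o=status.get_obs();a,g=H[k];M=R.from_quat(o['tcp_rot']).as_matrix();r=R.from_euler('z',g,degrees=True).as_matrix()
    T=np.r_[a,0]+r@np.array([hx/1e3,hy/1e3,z/1e3]);h=r.T@(o['ee_pos']-np.r_[a,0])*1e3
    yaw=np.degrees(np.arctan2(M[1,1],M[0,1]))-g
    print('t',round(o['time'],2),'hood mm',h.round(1),'yaw',round(yaw,1),'F',o['ft_force'].round(1),'shift cm',(M.T@(T-o['ee_pos'])*100).round(2),'turn z',round((yaw-yyaw+180)%360-180,1))
E
python3 - <<'E'
from h import *
c=camera_info('top')
print(cast([[180+633/3.8,135+305/3.8],[180+123/3.8,135+205/3.8]],c,.18))
go('y',-40,80,250,87)
E
```

```text
[[ 0.48766725 -0.17400314  0.18      ]
 [ 0.57276116  0.20968332  0.18      ]]
t 0.1 hood mm [-445.9  697.7  230.5] yaw 83.1 F [-0.3  0.6 -0.7] shift cm [-47.68 -56.48  -1.86] turn z -3.9
```

Emit:
send_rows(
  series=[
    [[0,0,0],[-3.0,-3.5,-1.0],1],
    [[0,0,0],[-3.2,-3.8,-1.0],1],
    [[0,0,0],[-3.2,-3.8,0],1],
    [[0,0,0],[-3.2,-3.8,0],1],
    [[0,0,0],[-3.2,-3.8,0],1],
  ],
  force=20,
)

```text
time: 0.6
ee_pos: [0.2874, 0.3649, 0.2509]
tcp_rot: [0.159, 0.987, -0.0, -0.0]
ft_force: [1.1, 0.8, 0.4]
opening: 0.0124
finger_force: 0.0
```

Emit:
send_rows(
  series=[
    [[0,0,0],[-3.2,-3.8,0],1],
    [[0,0,0],[-3.2,-3.8,0],1],
    [[0,0,0],[-3.2,-3.8,0],1],
    [[0,0,0],[-3.2,-3.8,0],1],
    [[0,0,0],[-3.2,-3.8,0],1],
  ],
)

```text
time: 1.1
ee_pos: [0.3796, 0.1344, 0.2512]
tcp_rot: [0.159, 0.987, 0.0, 0.0]
ft_force: [1.4, 0.1, 0.2]
opening: 0.0002
finger_force: 0.0
```

```bash
sed -i "s/^H=.*/H={'y':(np.array([.493,-.178]),-11.4),'b':(np.array([.577,.213]),3.5)}/" h.py; python3 -c "
from h import *
go('y',-45,80,250,87)"
```

```text
t 1.1 hood mm [-172.9  283.8  251.2] yaw 83.1 F [1.4 0.1 0.2] shift cm [-15.13 -18.71   0.11] turn z -3.9
```

Emit:
send_rows(
  series=[
    [[0,0,0],[-3.1,-3.8,0],1],
    [[0,0,0],[-3.1,-3.8,0],1],
    [[0,0,0],[-3.1,-3.8,0],1],
    [[0,0,0],[-3.1,-3.8,0],1],
    [[0,0,0],[-2.7,-3.4,0],1],
  ],
)

```text
time: 1.6
ee_pos: [0.4648, -0.0899, 0.2513]
tcp_rot: [0.159, 0.987, 0.0, 0.0]
ft_force: [-0.7, 2.1, 0.3]
opening: 0.0002
finger_force: 0.0
```

Emit:
send_rows(
  series=[
    [[0,0,0],[0,0,0],1],
    [[0,0,-3.9],[0,0,0],1],
  ],
)

```text
time: 1.8
ee_pos: [0.4643, -0.0888, 0.2507]
tcp_rot: [0.126, 0.992, -0.0, -0.0]
ft_force: [0.5, 1.5, 0.1]
opening: -0.0002
finger_force: 0.0
```

Run:
```python
from h import *
go('y',-45,80,158,87)
for n in('scene','top'):
    p,d=grab_frame(n);cv2.imwrite(f'pics/{n}1.png',(cv2.resize(p[100:250,200:400],None,fx=4,fy=4,interpolation=2) if n=='scene' else p)[...,::-1])
```

```text
t 1.8 hood mm [-45.7  81.8 250.7] yaw 86.9 F [0.5 1.5 0.1] shift cm [-0.09 -0.17  9.27] turn z -0.1
```

View pics/scene1.png

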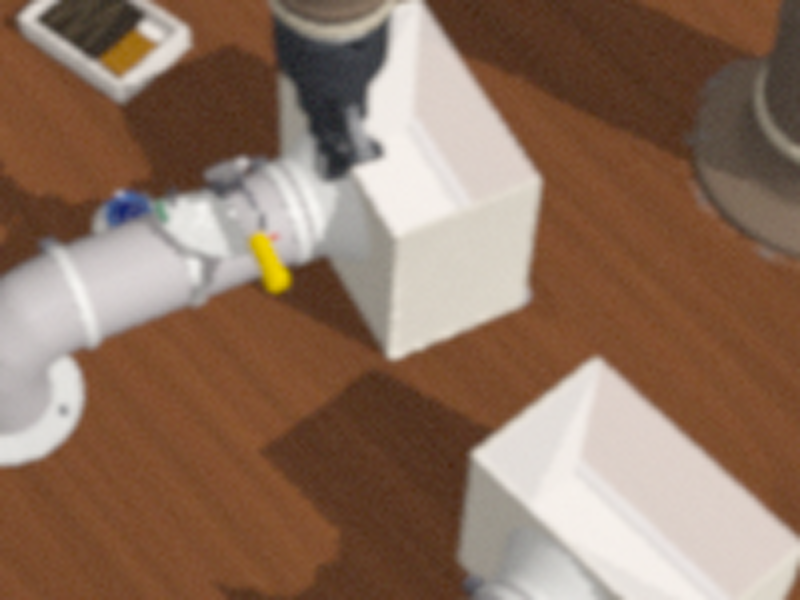

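The closed tip (crop 345,170) hovers between the hood front and the yellow sleeve (270,265). Next I lower it.

Emit:
send_rows(
  series=[
    [[0,0,0],[0,0,2.5],1],
    [[0,0,0],[0,0,2.5],1],
    [[0,0,0],[0,-0.2,2.5],1],
    [[0,0,0],[0,0,1.7],1],
    [[0,0,0],[0,0,0],1],
  ],
)

```text
time: 2.4
ee_pos: [0.4624, -0.0886, 0.1572]
tcp_rot: [0.125, 0.992, -0.0, -0.002]
ft_force: [0.8, -0.6, -0.1]
opening: 0.0001
finger_force: 0.0
```

Emit:
send_rows(
  series=[
    [[0,0,0],[-0.6,0,0],1],
    [[0,0,0],[-0.6,0,0],1],
    [[0,0,0],[-0.6,0,0],1],
    [[0,0,0],[-0.4,0,0],1],
    [[0,0,0],[-0.4,0,0],1],
  ],
)

```text
time: 2.9
ee_pos: [0.4899, -0.096, 0.1595]
tcp_rot: [0.125, 0.992, 0.0, 0.0]
ft_force: [0.3, -0.7, -0.5]
opening: -0.0001
finger_force: 0.0
```

Run:
```python
from h import *
go('y',-19,80,158,87)
for n in('scene',):
    p,d=grab_frame(n);cv2.imwrite(f'pics/{n}2.png',cv2.resize(p[100:250,200:400],None,fx=4,fy=4,interpolation=2)[...,::-1])
```

```text
t 2.9 hood mm [-19.2  79.8 159.5] yaw 87.0 F [ 0.3 -0.7 -0.5] shift cm [-0.02  0.03  0.15] turn z 0.0
```

View pics/scene2.png

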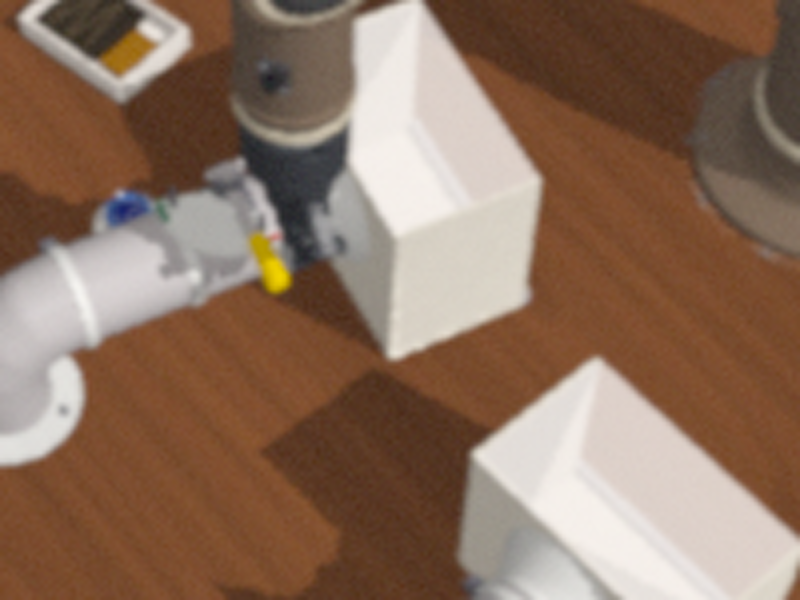

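The tip is right behind the yellow sleeve. I'll push along the arc, turning the tool with the lever.

Emit:
send_rows(
  series=[
    [[0,0,0],[-0.5,0,0.1],1],
    [[0,0,5],[-0.7,0.13,0.1],1],
    [[0,0,5],[-0.7,0.13,0],1],
    [[0,0,5],[-0.7,0.13,0],1],
    [[0,0,5],[-0.7,0.13,0],1],
  ],
)

```text
time: 3.45
ee_pos: [0.5213, -0.1027, 0.1568]
tcp_rot: [0.297, 0.955, -0.0, -0.001]
ft_force: [-2.4, 0.3, 0.3]
opening: -0.0001
finger_force: 1.2
```

```bash
cat > chk.py <<'E'
import sys
from h import *
k=sys.argv[1];th=float(sys.argv[2])
# aim: follower pose for lever angle th (deg clockwise from hood +y); side +1 pushes clockwise, -1 ccw
s=1 if k=='y' else -1;a=np.radians(th);u=np.array([np.sin(a),np.cos(a)]);t=np.array([np.cos(a),-np.sin(a)])*s
q=80*u-19*t;go(k,*q,157,90-th)
p,d=grab_frame('scene');c=camera_info('scene')
b={'y':(190,130,290,200),'b':(255,235,340,320)}[k]
uv=sleeve(p,'scene',k,b);ce,v,l,w=line(cast(uv,c,.172))
A,g=H[k];v=ce-A;print('n',len(uv),'sleeve',ce.round(4),'r',np.hypot(*v).round(3),'lever deg from shaft',round(90+g-np.degrees(np.arctan2(v[1],v[0])),1))
E
python3 chk.py y 20
```

```text
t 3.45 hood mm [ 12.9  79.5 156.8] yaw 66.8 F [-2.4  0.3  0.3] shift cm [ 0.4   0.07 -0.02] turn z -3.2
n 74 sleeve [ 0.5378 -0.1097] r 0.082 lever deg from shaft 21.9
```

Emit:
send_rows(
  series=[
    [[0,0,5],[-0.7,0.13,0],1],
    [[0,0,5],[-0.7,0.13,0],1],
    [[0,0,5],[-0.7,0.13,0],1],
    [[0,0,5],[-0.7,0.13,0],1],
    [[0,0,5],[-0.7,0.13,0],1],
  ],
)

```text
time: 4.0
ee_pos: [0.5508, -0.1219, 0.1568]
tcp_rot: [0.496, 0.868, 0.0, -0.001]
ft_force: [-2.1, 1.4, 0.3]
opening: 0.0002
finger_force: 1.1
```

```bash
python3 chk.py y 48
```

```text
t 4.0 hood mm [ 45.6  66.4 156.8] yaw 42.0 F [-2.1  1.4  0.3] shift cm [ 0.02  0.17 -0.02] turn z -0.0
n 5 sleeve [ 0.5742 -0.1267] r 0.096 lever deg from shaft 46.3
```

Emit:
send_rows(
  series=[
    [[0,0,5],[-0.7,0.17,0],1],
    [[0,0,5],[-0.7,0.17,0],1],
    [[0,0,5],[-0.7,0.17,0],1],
    [[0,0,5],[-0.7,0.17,0],1],
    [[0,0,5],[-0.7,0.17,0],1],
  ],
)

```text
time: 4.55
ee_pos: [0.5708, -0.1512, 0.1567]
tcp_rot: [0.671, 0.741, -0.0, -0.001]
ft_force: [-2.1, 1.9, 0.3]
opening: -0.0001
finger_force: 1.1
```

```bash
python3 chk.py y 73
```

```text
t 4.55 hood mm [ 71.   41.6 156.7] yaw 17.0 F [-2.1  1.9  0.3] shift cm [-0.01 -0.01 -0.03] turn z 0.0Traceback (most recent call last):
  File "chk.py", line 9, in <module>
    uv=sleeve(p,'scene',k,b);ce,v,l,w=line(cast(uv,c,.172))
  File "h.py", line 20, in sleeve
    i=1+np.argmax(s[1:,4]); v,u=np.nonzero(l==i)
        ~~~~~~~~~^^^^^^^^^
    return _wrapfunc(a, 'argmax', axis=axis, out=out, **kwds)
    return bound(*args, **kwds)
ValueError: attempt to get argmax of an empty sequence
```

Emit:
send_rows(
  series=[
    [[0,0,4],[-0.56,0.13,0],1],
    [[0,0,4],[-0.56,0.13,0],1],
    [[0,0,3],[-0.42,0.1,0],1],
    [[0,0,2],[-0.28,0.06,0],1],
    [[0,0,0],[0,0,0],1],
  ],
)

```text
time: 5.1
ee_pos: [0.5757, -0.1699, 0.1569]
tcp_rot: [0.75, 0.661, -0.0, -0.0]
ft_force: [-1.1, 1.5, -0.7]
opening: -0.0
finger_force: 0.3
```

Emit:
send_rows(
  series=[
    [[0,0,1],[-0.14,0.03,0],1],
    [[0,0,1],[-0.14,0.03,0],1],
  ],
)

```text
time: 5.3
ee_pos: [0.5761, -0.1725, 0.1571]
tcp_rot: [0.762, 0.647, 0.0, -0.0]
ft_force: [0.2, 1.1, -1.4]
opening: 0.0004
finger_force: 0.9
```

Emit:
send_rows(
  series=[
    [[0,0,1],[-0.14,0.03,0],1],
    [[0,0,0],[0,0,0],1],
  ],
)

```text
time: 5.5
ee_pos: [0.5762, -0.1745, 0.1572]
tcp_rot: [0.768, 0.64, 0.0, 0.0]
ft_force: [-0.5, 1.2, -0.9]
opening: 0.0002
finger_force: 0.7
```

Emit:
send_rows(
  series=[
    [[0,0,0.5],[-0.15,0.02,0],1],
    [[0,0,0],[0,0,0],1],
  ],
)

```text
time: 5.7
ee_pos: [0.5762, -0.176, 0.1572]
tcp_rot: [0.771, 0.637, 0.0, 0.0]
ft_force: [0.4, 0.8, -1.6]
opening: -0.0
finger_force: 0.7
```

Emit:
send_rows(
  series=[
    [[0,0,0],[-0.15,0,0],1],
    [[0,0,0],[0,0,0],1],
  ],
)

```text
time: 5.9
ee_pos: [0.5759, -0.1775, 0.1573]
tcp_rot: [0.771, 0.637, 0.0, 0.0]
ft_force: [0.8, 1.1, -1.6]
opening: -0.0002
finger_force: 0.6
```

Run:
```python
from h import *
go('y',80,19,157,0)
p,d=grab_frame('top');cv2.imwrite('pics/top3.png',cv2.resize(p[135:245,180:390],None,fx=3.8,fy=3.8,interpolation=2)[...,::-1])
```

```text
t 5.9 hood mm [ 81.2  16.9 157.3] yaw 0.5 F [ 0.8  1.1 -1.6] shift cm [ 0.22 -0.12  0.03] turn z 0.5
```

View pics/top3.png

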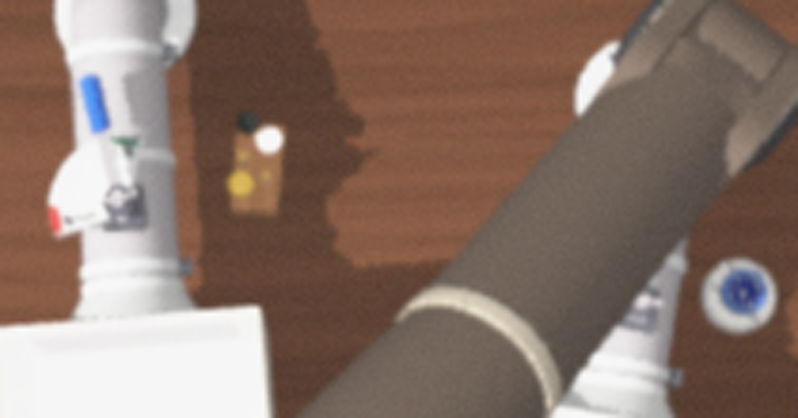

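The arm hides the lever in this view, and the force is still only about 2 N, so it is not at the stop yet. I continue in small steps.

Emit:
send_rows(
  series=[
    [[0,0,0],[-0.15,0,0],1],
    [[0,0,0],[-0.05,0,0],1],
  ],
)

```text
time: 6.15
ee_pos: [0.5758, -0.1787, 0.1572]
tcp_rot: [0.771, 0.637, 0.0, -0.0]
ft_force: [1.7, 4.4, 0.3]
opening: 0.0002
finger_force: 2.4
```

Emit:
send_rows(
  series=[
    [[0,0,0],[-0.15,0,0],1],
    [[0,0,0],[0,0,0],1],
  ],
)

```text
time: 6.35
ee_pos: [0.5757, -0.1788, 0.1572]
tcp_rot: [0.77, 0.638, 0.001, -0.001]
ft_force: [2.1, 7.3, 1.1]
opening: 0.0001
finger_force: 3.7
```

Emit:
send_rows(
  series=[
    [[0,0,0],[-0.1,0,0],1],
    [[0,0,0],[0,0,0],1],
  ],
)

```text
time: 6.55
ee_pos: [0.5757, -0.1789, 0.1572]
tcp_rot: [0.77, 0.638, 0.001, -0.001]
ft_force: [2.2, 9.9, 2.5]
opening: -0.0003
finger_force: 4.8
```

At the stop: the force rises to 10 N and the tip no longer advances. I back off, lift, and check that the yellow lever stays put.

Emit:
send_rows(
  series=[
    [[0,0,0],[1,0,0],1],
    [[0,0,0],[3,0,0],1],
    [[0,0,0],[1,0,-4],1],
    [[0,0,0],[0,0,-4.5],1],
    [[0,0,0],[4,0,-1.5],1],
  ],
)

```text
time: 7.05
ee_pos: [0.5918, -0.1004, 0.2622]
tcp_rot: [0.774, 0.633, 0.001, 0.004]
ft_force: [2.2, -0.8, 0.8]
opening: -0.0005
finger_force: 0.0
```

Emit:
send_rows(
  series=[
    [[0,0,-7],[4,0,0],1],
    [[0,0,-7],[4,0,0],1],
    [[0,0,-7],[4,0,0],1],
  ],
)

```text
time: 7.35
ee_pos: [0.6002, 0.0267, 0.2573]
tcp_rot: [0.64, 0.768, -0.0, 0.001]
ft_force: [0.3, 0.0, -0.3]
opening: -0.0003
finger_force: 0.0
```

Run:
```python
from h import *
p,d=grab_frame('scene');c=camera_info('scene')
uv=sleeve(p,'scene','y',(190,120,290,200));print(len(uv))
ce,v,l,w=line(cast(uv,c,.172));A,g=H['y'];e=ce-A
print(ce,v,'axis dir',90+g-np.degrees(np.arctan2(v[1],v[0])),'from shaft',90+g-np.degrees(np.arctan2(e[1],e[0])))
go('b',80,-45,250,10)
cv2.imwrite('pics/scene4.png',p[...,::-1])
```

```text
85
[ 0.56673837 -0.1954387 ] [ 0.98791659 -0.15498649] axis dir 87.5160126514104 from shaft 91.90565900978413
t 7.4 hood mm [  12.1 -178.7  256.5] yaw 7.8 F [ 1.2  5.4 -1.2] shift cm [12.33  8.54  0.68] turn z -2.2
```

View pics/scene4.png

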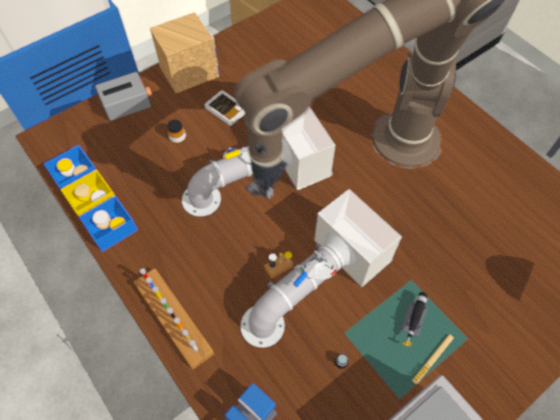

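The yellow lever lies in line with its duct: sleeve at (233,154), measured about 88–92°. Nothing else has moved. Now the blue lever, approached from the mandrels' side, high above them.

Emit:
send_rows(
  series=[
    [[0,0,-2.2],[3,2.1,0],1],
    [[0,0,0],[3,2.1,0],1],
    [[0,0,0],[3,2.1,0],1],
    [[0,0,0],[3.2,2.2,0.6],1],
    [[0,0,0],[0,0,0],1],
  ],
)

```text
time: 7.9
ee_pos: [0.6585, 0.1692, 0.2489]
tcp_rot: [0.624, 0.781, -0.0, -0.001]
ft_force: [-0.5, 0.5, -1.5]
opening: -0.0
finger_force: 0.0
```

```bash
python3 -c "
from h import *
go('b',86,-32,157,10)"
```

```text
t 7.9 hood mm [ 78.7 -48.7 248.9] yaw 9.2 F [-0.5  0.5 -1.5] shift cm [1.52 1.   9.19] turn z -0.8
```

Emit:
send_rows(
  series=[
    [[0,0,0],[0.2,0.5,2],1],
    [[0,0,0],[0,0.5,2.5],1],
    [[0,0,0],[0,0,2.5],1],
    [[0,0,0],[0,0,2.2],1],
    [[0,0,0],[0,0,0],1],
  ],
)

```text
time: 8.4
ee_pos: [0.6656, 0.1655, 0.1559]
tcp_rot: [0.628, 0.779, -0.003, -0.001]
ft_force: [0.2, -0.3, 0.2]
opening: 0.0003
finger_force: 0.0
```

Emit:
send_rows(
  series=[
    [[0,0,0],[0.6,0,0],1],
    [[0,0,0],[0.6,0,0],1],
    [[0,0,0],[0.5,0,0],1],
    [[0,0,0],[0.5,0,0],1],
    [[0,0,0],[0.4,0,0],1],
  ],
)

```text
time: 8.9
ee_pos: [0.662, 0.193, 0.1597]
tcp_rot: [0.627, 0.779, 0.0, 0.0]
ft_force: [-0.0, 0.6, 0.6]
opening: -0.0002
finger_force: 0.0
```

```bash
python3 chk.py b 80
```

```text
t 8.9 hood mm [ 83.6 -25.1 159.7] yaw 8.9 F [-0.   0.6  0.6] shift cm [2.03 0.16 0.27] turn z -1.1
n 75 sleeve [0.6528 0.2317] r 0.078 lever deg from shaft 79.6
```

Emit:
send_rows(
  series=[
    [[0,0,-1],[0.6,0.1,0.1],1],
    [[0,0,0],[0.6,0,0.1],1],
    [[0,0,0],[0.5,0,0.1],1],
    [[0,0,0],[0.4,0,0],1],
    [[0,0,-3],[0.4,0.05,0],1],
  ],
)

```text
time: 9.45
ee_pos: [0.6579, 0.2165, 0.1559]
tcp_rot: [0.599, 0.8, -0.0, 0.0]
ft_force: [1.5, -1.9, -1.5]
opening: -0.0002
finger_force: 1.1
```

Emit:
send_rows(
  series=[
    [[0,0,-5],[0.7,0.15,0],1],
    [[0,0,-5],[0.7,0.15,0],1],
    [[0,0,-5],[0.7,0.15,0],1],
    [[0,0,-5],[0.7,0.15,0],1],
  ],
)

```text
time: 9.85
ee_pos: [0.6524, 0.2439, 0.156]
tcp_rot: [0.45, 0.893, -0.0, 0.001]
ft_force: [0.4, -2.1, -1.9]
opening: 0.0005
finger_force: 1.2
```

```bash
python3 chk.py b 57
```

```text
t 9.85 hood mm [ 77.1  26.2 156. ] yaw 33.0 F [ 0.4 -2.1 -1.9] shift cm [ 0.1  0.1 -0.1] turn z -0.0
n 89 sleeve [0.6429 0.2586] r 0.08 lever deg from shaft 58.9
```

Emit:
send_rows(
  series=[
    [[0,0,-5],[0.7,0.17,0],1],
    [[0,0,-5],[0.7,0.17,0],1],
    [[0,0,-5],[0.7,0.17,0],1],
    [[0,0,-5],[0.7,0.17,0],1],
    [[0,0,-5],[0.7,0.17,0],1],
  ],
)

```text
time: 10.4
ee_pos: [0.6329, 0.2736, 0.156]
tcp_rot: [0.247, 0.969, -0.001, 0.0]
ft_force: [0.8, -2.8, -0.7]
opening: -0.0001
finger_force: 1.1
```

```bash
python3 chk.py b 32
```

```text
t 10.4 hood mm [ 59.5  57.1 156. ] yaw 57.9 F [ 0.8 -2.8 -0.7] shift cm [ 0.12  0.   -0.1 ] turn z -0.1
n 13 sleeve [0.6185 0.2938] r 0.091 lever deg from shaft 30.7
```

Emit:
send_rows(
  series=[
    [[0,0,-5],[0.7,0.15,0],1],
    [[0,0,-5],[0.7,0.15,0],1],
    [[0,0,-5],[0.7,0.15,0],1],
    [[0,0,-5],[0.7,0.15,0],1],
    [[0,0,-5],[0.7,0.15,0],1],
  ],
)

```text
time: 10.95
ee_pos: [0.6027, 0.2925, 0.1562]
tcp_rot: [0.032, 0.999, -0.0, 0.001]
ft_force: [1.3, -0.6, -2.1]
opening: 0.0003
finger_force: 1.1
```

Emit:
send_rows(
  series=[
    [[0,0,-2],[0.28,0.06,0],1],
    [[0,0,0],[0,0,0],1],
  ],
)

```text
time: 11.15
ee_pos: [0.5993, 0.2937, 0.1563]
tcp_rot: [0.016, 1.0, 0.0, -0.0]
ft_force: [-0.1, 0.0, 0.8]
opening: -0.0002
finger_force: 0.0
```

```bash
python3 -c "
from h import *
go('b',19,80,157,90)"
```

```text
t 11.15 hood mm [ 27.2  79.2 156.3] yaw 84.7 F [-0.1  0.   0.8] shift cm [ 0.82  0.   -0.07] turn z -5.3
```

Emit:
send_rows(
  series=[
    [[0,0,-1.5],[0.2,0.04,0],1],
    [[0,0,-1.5],[0.2,0.04,0],1],
    [[0,0,0],[0,0,0],1],
  ],
)

```text
time: 11.45
ee_pos: [0.5954, 0.2947, 0.1562]
tcp_rot: [-0.012, 1.0, 0.0, 0.0]
ft_force: [1.9, 0.3, 0.5]
opening: -0.0
finger_force: 0.6
```

Emit:
send_rows(
  series=[
    [[0,0,-1],[0.15,0.02,0],1],
    [[0,0,0],[0.1,0,0],1],
    [[0,0,0],[0,0,0],1],
  ],
)

```text
time: 11.75
ee_pos: [0.5928, 0.295, 0.1562]
tcp_rot: [-0.02, 1.0, 0.0, 0.0]
ft_force: [1.3, 1.2, 0.3]
opening: 0.0003
finger_force: 0.7
```

Emit:
send_rows(
  series=[
    [[0,0,-1],[0.15,0,0],1],
    [[0,0,0],[0,0,0],1],
  ],
)

```text
time: 11.95
ee_pos: [0.5912, 0.2948, 0.1562]
tcp_rot: [-0.03, 1.0, 0.0, -0.0]
ft_force: [1.7, 1.4, 0.2]
opening: -0.0004
finger_force: 0.7
```

Emit:
send_rows(
  series=[
    [[0,0,0],[0.15,0,0],1],
    [[0,0,0],[0,0,0],1],
  ],
)

```text
time: 12.15
ee_pos: [0.5904, 0.2946, 0.1563]
tcp_rot: [-0.029, 1.0, 0.0, 0.001]
ft_force: [4.7, 1.0, -0.9]
opening: -0.0001
finger_force: 2.2
```

Emit:
send_rows(
  series=[
    [[0,0,0],[0.15,0,0],1],
    [[0,0,0],[0,0,0],1],
  ],
)

```text
time: 12.35
ee_pos: [0.5903, 0.2946, 0.1564]
tcp_rot: [-0.029, 1.0, 0.0, 0.002]
ft_force: [8.9, 3.2, -4.4]
opening: 0.0003
finger_force: 4.6
```

Emit:
send_rows(
  series=[
    [[0,0,0],[0.1,0,0],1],
    [[0,0,0],[0,0,0],1],
    [[0,0,0],[0,0,0],1],
  ],
)

```text
time: 12.65
ee_pos: [0.5902, 0.2946, 0.1565]
tcp_rot: [-0.029, 1.0, 0.0, 0.003]
ft_force: [11.2, 4.2, -5.7]
opening: -0.0001
finger_force: 6.1
```

The blue lever is at its stop. I back off in −x, lift, and look.

Emit:
send_rows(
  series=[
    [[0,0,0],[-1,0,0],1],
    [[0,0,0],[-3,0,0],1],
    [[0,0,0],[-1,0,-4],1],
    [[0,0,0],[0,0,-4.5],1],
    [[0,0,0],[0,3,-3],1],
  ],
)

```text
time: 13.15
ee_pos: [0.638, 0.321, 0.2745]
tcp_rot: [-0.025, 1.0, -0.002, 0.001]
ft_force: [1.2, -1.3, -0.3]
opening: -0.0004
finger_force: 0.0
```

Emit:
send_rows(
  series=[
    [[0,0,0],[0,4.5,0],1],
    [[0,0,0],[0,4.5,0],1],
    [[0,0,0],[0,4.5,0],1],
    [[0,0,0],[0,2,0],1],
    [[0,0,0],[0,0,0],1],
  ],
)

```text
time: 13.65
ee_pos: [0.6237, 0.4863, 0.2689]
tcp_rot: [-0.032, 0.999, -0.0, -0.002]
ft_force: [-1.0, 1.1, -0.4]
opening: -0.0002
finger_force: 0.0
```

Run:
```python
from h import *
p,d=grab_frame('scene');c=camera_info('scene')
for k,b in (('y',(190,120,290,200)),('b',(270,235,345,330))):
    uv=sleeve(p,'scene',k,b)
    ce,v,l,w=line(cast(uv,c,.172));A,g=H[k];e=ce-A
    print(k,len(uv),ce,'axis dir',(90+g-np.degrees(np.arctan2(v[1],v[0])))%180,'from shaft',90+g-np.degrees(np.arctan2(e[1],e[0])))
print(status.get_obs()['ee_pos'])
cv2.imwrite('pics/scene5.png',p[...,::-1])
```

```text
y 79 [ 0.5671817  -0.19530946] axis dir 86.28280543334589 from shaft 91.73431648291124
b 89 [0.57244256 0.29085047] axis dir 5.5632194260417975 from shaft 0.14967325700499146
[0.62516664 0.483182   0.26945918]
```

View pics/scene5.png

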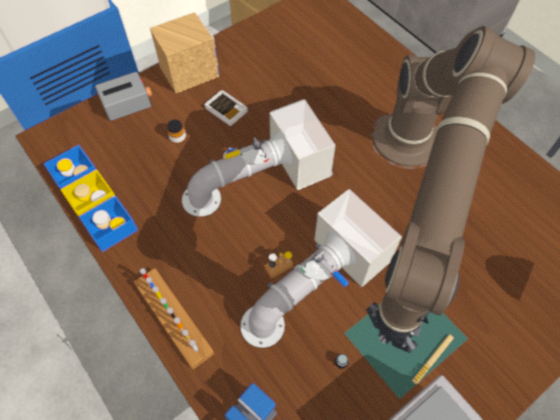

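The yellow sleeve (232,154) lies in line with its duct and the blue sleeve (341,279) lies square across its own. The loose things I can see are in place (the arm hides the handpiece, but it passed well above), and the robot is clear.

```bash
python3 -c "
from rig import robot
print(robot.close_job())"
```

```text
the job is handed in; nothing more can be done
None
```

I pushed the yellow lever to its open stop, then the blue lever to its shut stop (about 10 N and 13 N at the stops). The job is handed in at about 14 s, with the arm clear, but no verdict was returned.

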